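# Trip the isolator and present the opened lockout lock

## Robot

A 6-joint arm with a two-finger parallel gripper is mounted at the origin on the work surface. World frame = base frame: x ahead of the robot, y to its left, z up, the work surface at z = 0. Lengths are in m, angles in degrees, forces in N, time in s.
With the tool pointing down it reaches from about 0.25 to 0.725 m from the base axis. Payload 9.7 kg.
Tool frame: the origin (TCP) lies where the fingers leave the gripper's body, on its centre line; the fingertips stand 73 mm ahead of it and the grasp point (between the pads) lies 54 mm ahead of it; y points along the fingers, x is the direction in which the jaws open and shut, and the axes are right-handed (so a half turn about y gives the same grasp; the last joint's range is limited). The gripper opens to 85 mm and grips with 20 to 120 N. Pads are 22 mm wide; open, the fingers measure 114 mm over their backs; the gripper's body (76 mm by 85 mm) begins 54 mm behind the grasp point. The pads swing forward as they close: fully open they stand 13 mm farther back than shut.
Start: joints at [76.261, 4.979, 10.078, 95.1, 0, 90], TCP at [0.131, 0.534, 0.304] pointing down, gripper open.
Joint ranges: [-179.16, 179.16], [-48.56, 103.87], [-65.8, 70.77], [-126.05, 130.52], [-82.76, 87.17], [-180, 180]. Speed limits (degrees/s): [127.2, 127.2, 147.25, 180, 180, 180].

## Interface

Orientations are given as [roll, pitch, yaw] about the fixed x, y, z axes, in that order (R = Rz(yaw) Ry(pitch) Rx(roll)).
In Python, from workcell import sensors, imaging, bot, models gives the robot as it stands.
- The arm moves only by the tool arm_command, never from a script. Its argument "rows" is one flat list of numbers, 7 for each row, row after row: the shift along the tool's x, y, z in cm, then the turn, a rotation vector about the tool's x, y, z in degrees, then the gripper's target within -1 to 1 (fully open at 1, half-way at 0, shut at -1). A call has 1 to 12 rows; each row is the pose to reach, as a shift and turn from the pose commanded when the call began, along the tool's axes at that moment; what a row does not reach only later rows make up. A row lasts 1/12 s, in which the tool goes at most 41.7 mm and 7.16 degrees, less where a joint would pass 70% of its speed; a pose out of reach is approached as far as the arm can. A call with a gripper value outside its range is refused whole. The fingers move at their own pace and stop on an object; "force" is the grip in N (left out, the last holds). Time passes only in rows, so rows that repeat a pose let the fingers close. It gives the time, the measured TCP pose, the force and the opening at its end, in the units of the state.
- sensors.get_obs(): the state, without advancing time (a new reading comes with each control period).
- imaging.camera(name): name is "scene" or "top" or "wrist"; returns a dict with "pixels" (384x512x3 uint8, blue, green, red), "z_map" (384x512 float32, m along the optical axis (not along the pixel's ray), 0 where there is no reading), "camera_matrix" (3x3 intrinsics, pixels), "world_from_camera" (4x4, takes a point from camera to world coordinates). Camera axes: x right, y up, looking along -z (the intrinsics and any distortion apply to the point x, -y, -z); pixel columns grow to the right and rows downward; lengths in m; the calibration is good to about 2 mm. The wrist camera is an equidistant fisheye: a pixel r from the principal point sees the ray r / f radians off the axis. A picture is of the moment at which its call begins.
- bot.job_done(): hands the job in, once; it reports no verdict.
Trained networks look in the newest picture that a camera, given by its name, has taken for a name from the list of things; names that differ only in an ending like _2 or _b are one class to them, and where a whole thing is asked for, a point or a joint stands for the part that bears it (a point fixed in the world has none). Each returns a list of dicts, best first, with "conf" (0 to 1); they miss things now and then, are a little off and sometimes report something else, mostly with a low value. They report only what shows in the picture. A call takes as long as a camera call. They do not tell look-alikes from the thing itself.
- models.search_frame(thing, camera): "extent" ([centre column, centre row, width, height] in pixels, round what is visible of it).
- models.spot_point(thing, camera): "location" ([column, row] in pixels: a listed point, or the origin of a listed thing).
The state is a dict: "time": time; "q": joint angles; "qd": joint speeds; "joint_efforts": joint torques, N m; "ee_pos": TCP position; "tcp_rot": TCP orientation; "wrist_force": force on the tool from outside, world axes, zero at the start; "torque": the same for the moment, N m; "opening": finger opening in m.
Only numpy, scipy, OpenCV 4.12 (cv2) and the standard library are available. Lean on these libraries where they do the work, as an engineer would, in place of code of your own. Each camera call takes 0.05 s, during which the arm holds its last target.

## Task

Lock off the test bench: first push the red plunger on the isolator box fully down. Then turn the dial of the steel combination lock, feeling its clicks, until its orange pointer clicks in at the yellow mark facing the shackle, pull the shackle fully out with the lock in its blue nest, and lift the opened lock and carry it over to the isolator. Finish while still holding it in the gripper, still and clear of everything, with the open shackle loop about 10 cm above the top of the yellow hasp eye; do not disturb the board, meter, screwdriver or pot lying around.

Things in the scene. Friction and masses are not known exactly. Their poses are not given: they have to be found in the camera images.
- isolator: fixed grey isolator box, 110 mm (x) by 150 mm (y) by 60 mm high; origin at the centre of its underside on the bench. Its top carries the red plunger at (0, 38 mm) on a yellow patch and a yellow steel hasp eye at (0, -42 mm)
- plunger_top (a point): centre of the top face of the red plunger (36 mm diameter button in a 52 mm black collar), 88 mm above the bench when up; it moves down with the plunger
- plunger (a joint): stroke of the plunger in m: 0 up, 0.012 fully down; sprung, needs 2.7 N to start and 9 N when fully down, pops back up when released
- hasp_top (a point): top of the yellow hasp eye, an upright loop of 8 mm bar, 36 mm wide along the box's x and 40 mm high over the box's top; this point is 100 mm above the bench
- nest: fixed blue cradle that holds the lock, 92 by 90 mm, floor 20 mm above the bench, walls 12 mm high above the floor around the lock; on its +x side only two short lips stand at the corners, so that the shackle sticks out between them. Origin at the centre of its underside, on the bench; its axes agree with the lock's at the start
- lock: steel combination lock lying on its back in the nest with 1.5 mm play, body 70 by 70 by 32 mm, 0.30 to 0.45 kg in all; origin at the centre of the body's underside, z up out of the dial face, x towards the shackle. A yellow mark lies on the edge of the face at +x
- dial_grip (a point): point on the dial's axis (the centre of the lock's face), 24 mm above the lock's face: inside the black bar grip, 36 mm long, 14 mm wide, whose top is 34 mm and whose foot is 4 mm above the face (it stands on a 56 mm disc 4 mm thick). The bar lies along this point's x axis; an orange pointer stripe marks its +x end. The point turns with the dial
- dial (a joint): angle of the dial in rad, seen from above positive counter-clockwise from the yellow mark (lock's +x) to the orange pointer; range -0.5 to 2.2. Sprung clicks every 20 degrees (0.349 rad; 0 is one of them), up to about 0.1 N m to turn past; at the start it sits 40 to 80 degrees counter-clockwise of the mark, so turn it clockwise. Only in the notch at 0 (within about 0.1 rad) will the shackle come out
- shackle (a joint): how far the shackle is pulled out along the lock's x, in m: 0 shut, 0.024 fully out against a stop; about 2 N of friction, stays where it is left. Blocked after 1 mm unless the dial is at 0
- loop (a point): middle of the shackle's loop: centred between its two legs, 66 mm from the lock's centre along the lock's x when shut, at the legs' mid-height, 16 mm above the lock's underside (36 mm above the bench in the nest). The legs are 9 mm square bars along the lock's x with outer sides 47 mm apart; the loop sticks out 56 mm from the lock's body and ends in a 9 mm cross bar. Grip both legs from outside, here, from above; the point moves with the shackle
- board: bystander: small green circuit board, 60 by 85 by 6 mm with parts up to 18 mm high; origin centre of underside
- meter: bystander: grey handheld meter lying on its back, 150 by 75 by 35 mm (about 43 mm with its knob); origin centre of underside
- driver: bystander: green screwdriver lying on the bench along its x axis, about 200 mm long, 30 mm high
- pot: bystander: small white pot with black cap, 48 mm diameter, 60 mm high; origin centre of underside
There are look-alikes about, which are no part of the job. Several things have the shape of the lock; the one meant has the colours described above. Of the things that look like the isolator, take the one that is farthest to the robot's right at the start.

How it is judged:
By the outcome, as a careful person would: the job done as asked, in the order asked, and still so for the second after the job is handed in, while the arm keeps its last pose, push and grip.
It also fails if it takes over 64 s, if anything falls off the work surface, if the arm or the gripper's body presses on something with over 40 N, if the wrist force passes 120 N, or if a joint passes its speed limit or range.

## Working session

There is one attempt and no reset: what is moved stays moved. The work goes in short steps, Python scripts to look and compute and a tool call to move; the robot and the scene stay as the last step left them, time stands still between calls to the robot, and variables do not carry over. Pictures are saved under pics/ and viewed, and the job is handed in when it is done.

Besides the shell and the picture viewer there is one more tool, called after ">>>" by a JSON object that holds its "fn" and its "kwargs", one argument or row to a line. arm_command: Moves the arm, as the interface text tells. Its arguments: {"type":"object","properties":{"rows":{"type":"array","items":{"type":"number"}},"force":{"type":"number"}},"required":["rows"]}

```bash
mkdir -p pics; ls; python3 - <<'E'
from workcell import sensors, imaging, bot, models
import cv2
print(sensors.get_obs())
for n in ["scene","top","wrist"]:
    c=imaging.camera(n)
    cv2.imwrite(f"pics/a_{n}.png",c["pixels"])
    print(n,c["camera_matrix"].round(1).tolist(),c["world_from_camera"].round(3).tolist(),[k for k in c])
    for t in ["isolator","lock","nest","plunger_top","dial_grip","loop","hasp_top","board","meter","driver","pot"]:
        print(t,[(round(d["conf"],2),[round(float(v)) for v in d["extent"]]) for d in models.search_frame(t,n)[:4]],[(round(d["conf"],2),[round(float(v)) for v in d["location"]]) for d in models.spot_point(t,n)[:4]])
print(sensors.get_obs()["time"])
E
```

```text
pics
{'time': 0.0, 'q': array([7.62613818e+01, 5.01283103e+00, 1.00342053e+01, 9.51001747e+01,
       1.11902382e-03, 8.99991912e+01]), 'qd': array([-0.06260765,  0.01657511, -0.01757544, -0.08184349, -0.00360783,
        0.00574361]), 'joint_efforts': array([ 5.94801513e-04, -5.20389783e+01,  4.64797497e+01,  1.65480649e-02,
        2.34681502e-04,  1.30988332e-05]), 'ee_pos': array([0.13058536, 0.53413534, 0.30316417]), 'tcp_rot': array([-8.99988799e+01,  7.88004429e-02,  7.62621906e+01]), 'wrist_force': array([-0.72710213, -0.55472589, -0.08221048]), 'torque': array([-0.00806965, -0.0164367 ,  0.03359787]), 'opening': 0.08543592105041262}
scene [[461.8, 0.0, 254.1], [0.0, 461.8, 197.4], [0.0, 0.0, 1.0]] [[-0.856, -0.284, 0.431, 1.166], [0.516, -0.456, 0.725, 0.944], [-0.009, 0.844, 0.537, 0.781], [0.0, 0.0, 0.0, 1.0]] ['pixels', 'z_map', 'camera_matrix', 'world_from_camera']
isolator [(0.77, [251, 181, 59, 46]), (0.57, [264, 278, 76, 63]), (0.18, [260, 171, 9, 10])] [(0.74, [264, 281]), (0.58, [251, 188])]
lock [(0.77, [325, 229, 49, 35]), (0.69, [376, 268, 52, 33])] [(0.82, [328,
[... 1951 characters left out ...]
 [(0.91, [241, 134, 28, 51])] [(0.55, [242, 132])]
driver [(0.6, [376, 174, 63, 12])] [(0.62, [371, 172])]
pot [(0.56, [132, 165, 19, 15]), (0.34, [261, 263, 30, 28])] [(0.83, [135, 166]), (0.4, [195, 222])]
wrist [[297.3, 0.0, 252.0], [0.0, 297.3, 191.9], [0.0, 0.0, 1.0]] [[0.238, -0.932, -0.273, 0.062], [0.971, 0.229, 0.066, 0.55], [0.001, -0.281, 0.96, 0.374], [0.0, 0.0, 0.0, 1.0]] ['pixels', 'z_map', 'camera_matrix', 'world_from_camera']
isolator [] []
lock [(0.55, [109, 375, 25, 17])] [(0.49, [123, 375])]
nest [(0.89, [109, 362, 37, 20])] [(0.79, [120, 369])]
plunger_top [] []
dial_grip [] []
loop [] []
hasp_top [] []
board [] []
meter [] []
driver [] []
pot [] [(0.29, [123, 377])]
3.45
```

View images.

View pics/a_scene.png

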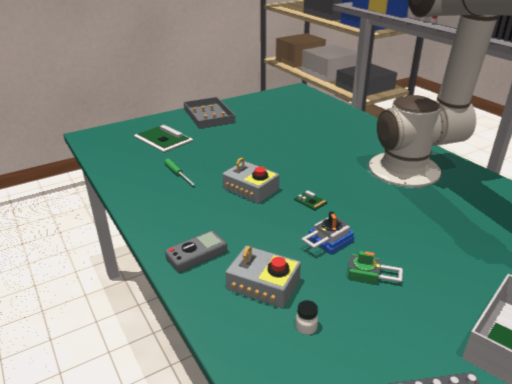

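View pics/a_top.png

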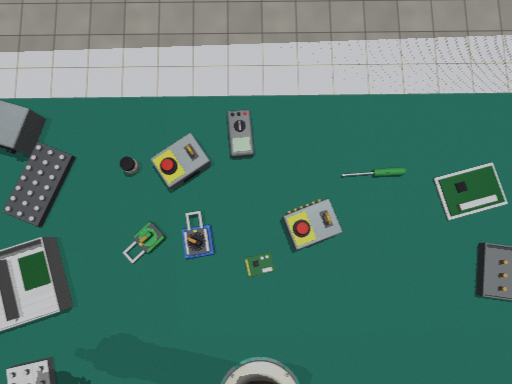

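View pics/a_wrist.png

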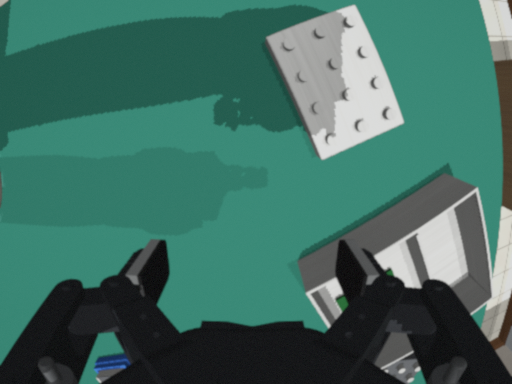

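```bash
cat > h.py <<'E'
import numpy as np, cv2
from workcell import sensors, imaging, bot, models
def grab(n,tag):
    c=imaging.camera(n); np.savez(f"pics/{tag}.npz",**c); cv2.imwrite(f"pics/{tag}.png",c["pixels"]); return c
def load(tag): return dict(np.load(f"pics/{tag}.npz"))
def cloud(c):
    K=c["camera_matrix"];T=c["world_from_camera"];z=c["z_map"];v,u=np.mgrid[:384,:512]
    P=np.stack([(u-K[0,2])/K[0,0]*z,-(v-K[1,2])/K[1,1]*z,-z],-1)
    W=P@T[:3,:3].T+T[:3,3]; W[z==0]=np.nan; return W
def proj(c,p):
    K=c["camera_matrix"];T=c["world_from_camera"]
    q=(np.asarray(p)-T[:3,3])@T[:3,:3]; return np.stack([K[0,2]+K[0,0]*q[...,0]/-q[...,2],K[1,2]-K[1,1]*q[...,1]/-q[...,2]],-1)
def ray(c,u,v,h):
    K=c["camera_matrix"];T=c["world_from_camera"]
    d=T[:3,:3]@np.array([(u-K[0,2])/K[0,0],-(v-K[1,2])/K[1,1],-1]); o=T[:3,3]
    return o+d*(h-o[2])/d[2]
def crop(c,x0,y0,x1,y1,s,tag):
    cv2.imwrite(f"pics/{tag}.png",cv2.resize(c["pixels"][y0:y1,x0:x1],None,fx=s,fy=s,interpolation=cv2.INTER_CUBIC))
E
python3 - <<'E'
from h import *
t=grab("top","b_top"); s=grab("scene","b_scene")
crop(t,170,195,350,285,4,"b_tc"); crop(s,215,150,365,260,5,"b_sc")
for c,nm in((t,"top"),(s,"scene")):
    W=cloud(c)
    hsv=cv2.cvtColor(c["pixels"],cv2.COLOR_BGR2HSV)
    for name,lo,hi in (("iso",(-0.25,0.30),(-0.06,0.50)),("lock",(0.08,0.30),(0.25,0.50))):
        m=(W[...,1]>lo[0])&(W[...,1]<hi[0])&(W[...,0]>lo[1])&(W[...,0]<hi[1])&(W[...,2]>0.012)
        hs=W[m][:,2]; print(nm,name,m.sum(),np.histogram(hs,bins=np.arange(0.01,0.13,0.01)))
        if name=="iso":
            k=m&(abs(W[...,2]-0.06)<0.006); r=cv2.minAreaRect(W[k][:,:2].astype(np.float32)*1000); print(r)
            red=m&((hsv[...,0]<8)|(hsv[...,0]>172))&(hsv[...,1]>150)&(hsv[...,2]>90)&(W[...,2]>.075)
            print("red",np.median(W[red],0))
            ye=m&(W[...,2]>.07)&(hsv[...,0]>12)&(hsv[...,0]<35)&(hsv[...,1]>90); print("hasp",ye.sum(),W[ye].mean(0),W[ye].max(0))
        else:
            bl=(W[...,1]>lo[0])&(W[...,1]<hi[0])&(W[...,0]>lo[1])&(W[...,0]<hi[1])&(hsv[...,0]>105)&(hsv[...,0]<130)&(hsv[...,1]>150)
            r=cv2.minAreaRect(W[bl][:,:2].astype(np.float32)*1000); print("nest",bl.sum(),r,np.nanmedian(W[bl],0))
            org=m&(hsv[...,0]>5)&(hsv[...,0]<20)&(hsv[...,1]>150)&(hsv[...,2]>120); print("orange",org.sum(),W[org].mean(0))
E
```

```text
top iso 593 (array([  4,   6,   7,  22, 167, 314,  48,  18,   7,   0,   0]), array([0.01, 0.02, 0.03, 0.04, 0.05, 0.06, 0.07, 0.08, 0.09, 0.1 , 0.11,
       0.12]))
((472.10479736328125, -172.3837432861328), (152.49749755859375, 53.084564208984375), 89.19499206542969)
red [ 0.49553185 -0.13047065  0.08851067]
hasp 5 [ 0.49093554 -0.14762755  0.07305995] [ 0.49847926 -0.13846453  0.07361313]
top lock 701 (array([ 28,  55, 119,  29, 387,  17,   4,  59,   3,   0,   0]), array([0.01, 0.02, 0.03, 0.04, 0.05, 0.06, 0.07, 0.08, 0.09, 0.1 , 0.11,
       0.12]))
nest 145 ((462.7245178222656, 177.44778442382812), (67.51719665527344, 86.12467956542969), 8.454595565795898) [0.44348447 0.144937   0.03118957]
orange 22 [0.47763003 0.19007382 0.08325129]
scene iso 297 (array([ 26,  29,  32,  31, 140,  22,   4,  13,   0,   0,   0]), array([0.01, 0.02, 0.03, 0.04, 0.05, 0.06, 0.07, 0.08, 0.09, 0.1 , 0.11,
       0.12]))
((472.6055908203125, -168.0023193359375), (54.6451416015625, 149.2101287841797), 0.04588988423347473)
red [ 0.49600548 -0.13093568  0.08444799]<stdin>:14: RuntimeWarning: Mean of empty slice.
  ret = um.true_divide(
Traceback (most recent call last):
ValueError: zero-size array to reduction operation maximum which has no identity
```

View pics/b_tc.png

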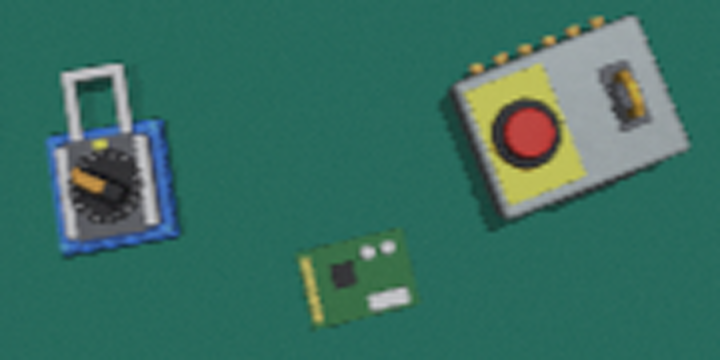

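View pics/b_sc.png

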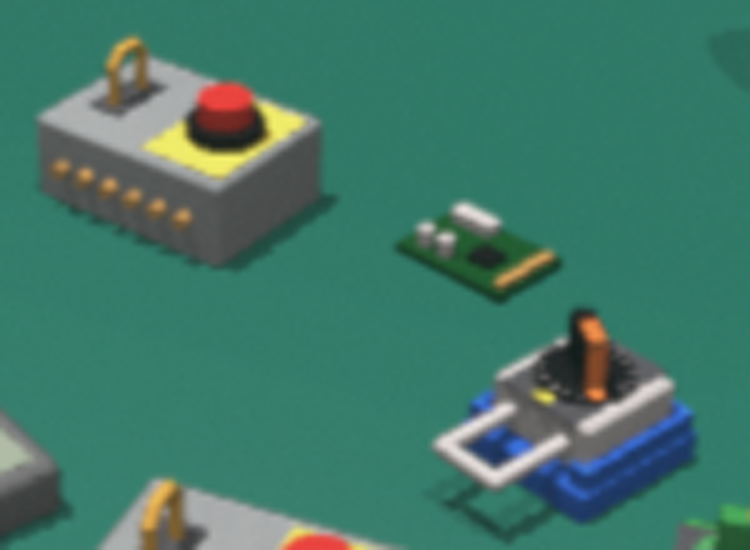

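Candidates (top view): isolators at (312,226) and (182,160). I take (312,226), farthest to the robot's right. Locks: steel one in the blue nest at (197,240), and a green look-alike at (146,240). I take the steel one; the crop confirms grey body, orange pointer, yellow mark and blue nest.

```bash
python3 - <<'E'
from h import *
for tag in ("b_top","b_scene"):
    c=load(tag); W=cloud(c); X,Y,Z=W[...,0],W[...,1],W[...,2]
    hsv=cv2.cvtColor(c["pixels"],cv2.COLOR_BGR2HSV);H,S,V=[hsv[...,i].astype(int) for i in range(3)]
    iso=(Y>-0.28)&(Y<-0.06)&(X>0.38)&(X<0.62)&(Z>0.012)
    k=iso&(abs(Z-0.06)<0.006); print(tag,"isotop",cv2.minAreaRect(W[k][:,:2].astype(np.float32)*1000))
    red=iso&((H<8)|(H>172))&(S>150)&(V>90); vv,uu=np.nonzero(red)
    print("red",red.sum(),uu.mean(),vv.mean(),np.median(W[red],0), ray(c,uu.mean(),vv.mean(),.088 if tag=="b_top" else .084))
    k=iso&(Z>.075)&(Y<-.16); print("hasp",k.sum(),W[k].mean(0) if k.sum() else 0,W[k].max(0) if k.sum() else 0)
    lk=(Y>.09)&(Y<.25)&(X>.36)&(X<.60)&(Z>.012)
    bl=lk&(H>105)&(H<130)&(S>150); print("nest",bl.sum(),cv2.minAreaRect(W[bl][:,:2].astype(np.float32)*1000))
    k=lk&(abs(Z-.052)<.004)&(S<90); print("lock top",k.sum(),cv2.minAreaRect(W[k][:,:2].astype(np.float32)*1000))
    org=lk&(H>3)&(H<20)&(S>150)&(V>120); print("orange",org.sum(),np.median(W[org],0), [ray(c,np.nonzero(org)[1].mean(),np.nonzero(org)[0].mean(),.086)])
    k=lk&(Z>.075); print("bar",k.sum(),np.median(W[k],0),cv2.minAreaRect(W[k][:,:2].astype(np.float32)*1000))
    yl=(Y>.09)&(Y<.25)&(X>.36)&(X<.60)&(H>22)&(H<35)&(S>120)&(V>120); vv,uu=np.nonzero(yl); print("yellow",yl.sum(),np.median(W[yl],0),ray(c,uu.mean(),vv.mean(),.052))
    sh=lk&(S<60)&(V>140)&(abs(Z-.04)<.012)&(X>.5); print("shackle",sh.sum(),cv2.minAreaRect(W[sh][:,:2].astype(np.float32)*1000),np.median(W[sh],0))
    others=(Z>.03)&(X>.2)&(X<.8)&(Y>-.5)&(Y<.5)
E
```

```text
b_top isotop ((521.1681518554688, -168.34396362304688), (109.84660339355469, 150.35752868652344), 20.02203369140625)
red 122 301.78688524590166 227.68852459016392 [ 0.50712528 -0.1309116   0.08881643] [ 0.50793413 -0.13076238  0.088     ]
hasp 37 [ 0.53594803 -0.20671518  0.09500988] [ 0.55260704 -0.19914088  0.10333768]
nest 204 ((474.1522521972656, 179.07119750976562), (90.49878692626953, 86.29439544677734), 8.528007507324219)
lock top 314 ((474.302001953125, 180.1505126953125), (72.6763916015625, 70.21673583984375), 8.530837059020996)
orange 22 [0.4770589  0.1895027  0.08744545] [array([0.47758413, 0.18961373, 0.086     ])]
bar 65 [0.474039   0.17983127 0.08652332] ((474.00830078125, 180.182373046875), (36.64949035644531, 13.878597259521484), 65.71846008300781)
yellow 4 [0.50527373 0.18594305 0.05454569] [0.50534598 0.18628929 0.052     ]
shackle 116 ((532.8810424804688, 184.4478302001953), (65.64002990722656, 63.97641372680664), 89.2343521118164) [0.54206163 0.18803101 0.04143137]
b_scene isotop ((520.5553588867188, -158.90069580078125), (112.88330841064453, 152.37005615234375), 
[... 202 characters left out ...]
858779  0.09760306]
nest 252 ((490.4636535644531, 209.4398193359375), (66.2816162109375, 113.781494140625), 53.03513717651367)
lock top 276 ((472.8992614746094, 187.4445037841797), (75.33646392822266, 67.4908447265625), 7.796570301055908)
orange 43 [0.47966316 0.1999372  0.07641922] [array([0.49210841, 0.21204467, 0.086     ])]
bar 55 [0.47725758 0.19036421 0.08264315] ((474.118408203125, 187.14358520507812), (42.984066009521484, 13.370174407958984), 67.17098236083984)
yellow 8 [0.50370554 0.19000082 0.05171461] [0.5043412  0.18966843 0.052     ]
shackle 134 ((532.76904296875, 188.3143310546875), (65.17627716064453, 66.80797576904297), 0.030290331691503525) [0.54179207 0.20012586 0.03761697]
```

>>> {"fn": "arm_command", "kwargs": {
  "rows": [-55.7,6,-52.5,0,97.8,0,-1,-55.7,6,-52.5,0,97.8,0,-1,-55.7,6,-52.5,0,97.8,0,-1,-55.7,6,-52.5,0,97.8,0,-1,-55.7,6,-52.5,0,97.8,0,-1,-55.7,6,-52.5,0,97.8,0,-1,-55.7,6,-52.5,0,97.8,0,-1,-55.7,6,-52.5,0,97.8,0,-1,-55.7,6,-52.5,0,97.8,0,-1,-55.7,6,-52.5,0,97.8,0,-1,-55.7,6,-52.5,0,97.8,0,-1,-55.7,6,-52.5,0,97.8,0,-1]
}}

```text
time: 4.55
ee_pos: [0.377, 0.0987, 0.2651]
tcp_rot: [-90.0, -0.1, -10.0]
wrist_force: [0.8, 0.6, -0.7]
opening: -0.0004
```

```bash
cat >> h.py <<'E'
from scipy.spatial.transform import Rotation as R
def goto(p,yaw,cmd=None):
    o=sensors.get_obs(); r=R.from_euler('xyz',o["tcp_rot"],degrees=True)
    d=r.inv().apply(np.asarray(p)-o["ee_pos"])*100
    g=R.from_euler('xyz',[-90,0,yaw],degrees=True); t=(r.inv()*g).as_rotvec(degrees=True)
    print("t",round(o["time"],2),"pos",o["ee_pos"].round(4),"rot",o["tcp_rot"].round(2),"q",o["q"].round(1),"F",o["wrist_force"].round(1),"T",o["torque"].round(2),"op",round(o["opening"],4))
    print("shift",d.round(2),"turn",t.round(2))
E
python3 -c "
from h import *
goto((.508,-.132,.20),-21.5)"
```

```text
t 4.55 pos [0.377  0.0987 0.2651] rot [-8.997e+01 -7.000e-02 -1.003e+01] q [ 14.7 -17.6 -14.8  92.7   0.  114.7] F [ 0.8  0.6 -0.7] T [ 0.11 -0.05  0.03] op -0.0004
shift [ 16.91   6.51 -20.43] turn [-0.04 11.47  0.06]
```

>>> {"fn": "arm_command", "kwargs": {
  "rows": [16.9,6.5,-20.4,0,-50,0,-1,16.9,6.5,-20.4,0,-50,0,-1,16.9,6.5,-20.4,0,-50,0,-1,16.9,6.5,-20.4,0,-50,0,-1,16.9,6.5,-20.4,0,-50,0,-1,16.9,6.5,-20.4,0,-50,0,-1,16.9,6.5,-20.4,0,-50,0,-1,16.9,6.5,-20.4,0,-50,0,-1,16.9,6.5,-20.4,0,-50,0,-1]
}}

```text
time: 5.3
ee_pos: [0.5093, -0.1312, 0.1981]
tcp_rot: [-89.9, 0.1, 40.4]
wrist_force: [0.1, 0.2, -0.3]
opening: -0.0
```

```bash
python3 -c "
from h import *
goto((.508,-.132,.165),40)
c=grab('wrist','c_w'); print(c['world_from_camera'].round(3))
t=grab('top','c_t'); crop(t,250,170,400,270,5,'c_tc')
"
```

```text
t 5.3 pos [ 0.5093 -0.1312  0.1981] rot [-8.991e+01  8.000e-02  4.039e+01] q [-14.4   1.   -5.8  83.4  -0.   35.2] F [ 0.1  0.2 -0.3] T [0.04 0.03 0.01] op -0.0
shift [-0.15  3.31  0.02] turn [-0.09  0.39 -0.08]
[[ 0.762 -0.622 -0.181  0.464]
 [ 0.647  0.732  0.212 -0.078]
 [ 0.    -0.279  0.96   0.268]
 [ 0.     0.     0.     1.   ]]
```

View pics/c_w.png

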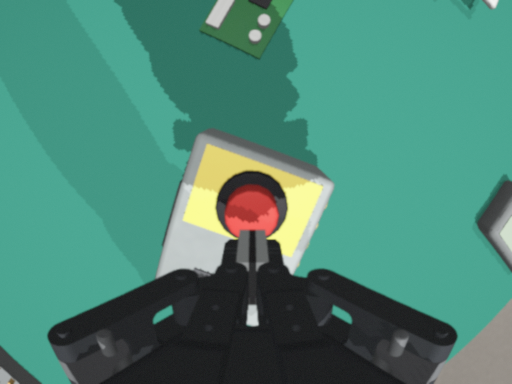

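View pics/c_tc.png

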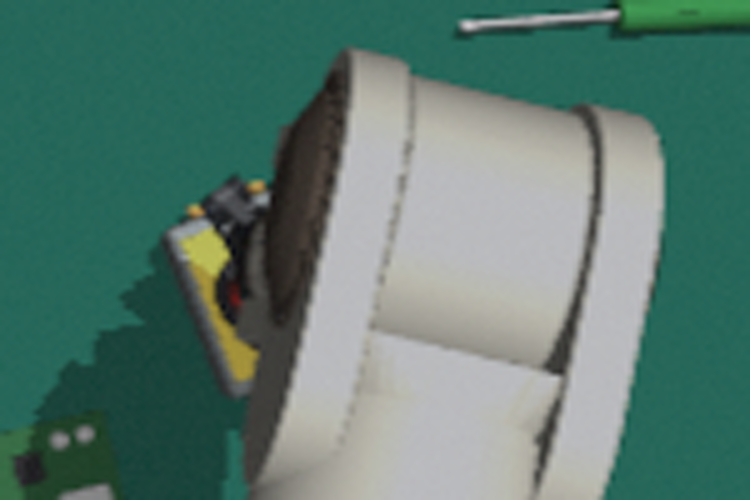

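```bash
cat >> h.py <<'E'
def fray(c,u,v,h):
    K=c["camera_matrix"];T=c["world_from_camera"]
    a=np.array([u-K[0,2],v-K[1,2]]); r=np.hypot(*a); th=r/K[0,0]; a=a/max(r,1e-9)
    d=T[:3,:3]@np.array([np.sin(th)*a[0],-np.sin(th)*a[1],-np.cos(th)]); o=T[:3,3]
    return o+d*(h-o[2])/d[2]
E
python3 -c "
from h import *
c=load('c_w')
for uv,h in (((252,210),.088),((252,184),.088),((251,172),.07),((252,205),.07),((225,205),.086),((279,205),.088)): print(uv,fray(c,*uv,h).round(4))
K=c['camera_matrix']
"
```

```text
(252, 210) [ 0.5053 -0.1271  0.088 ]
(252, 184) [ 0.4941 -0.114   0.088 ]
(251, 172) [ 0.4912 -0.1116  0.07  ]
(252, 205) [ 0.507  -0.1292  0.07  ]
(225, 205) [ 0.4902 -0.1364  0.086 ]
(279, 205) [ 0.5163 -0.1134  0.088 ]
```

>>> {"fn": "arm_command", "kwargs": {
  "rows": [0,3.4,0,0,0,0,-1,0,3.8,0,0,0,0,-1,0,4.2,0,0,0,0,-1,0,4.5,0,0,0,0,-1,0,4.7,0,0,0,0,-1,0,4.8,0,0,0,0,-1,0,4.9,0,0,0,0,-1,0,4.9,0,0,0,0,-1,0,4.9,0,0,0,0,-1]
}}

```text
time: 6.15
ee_pos: [0.5088, -0.1282, 0.1525]
tcp_rot: [-90.0, -0.1, 40.3]
wrist_force: [-4.9, 3.5, 6.6]
opening: -0.0003
```

```bash
python3 -c "
from h import *
goto((.508,-.132,.165),40)
c=grab('wrist','d_w')
"
```

```text
t 6.15 pos [ 0.5088 -0.1282  0.1525] rot [-9.001e+01 -6.000e-02  4.032e+01] q [-14.2   1.3 -10.5  78.2   0.   35.5] F [-4.9  3.5  6.6] T [ 0.63  1.08 -0.04] op -0.0003
shift [-0.31 -1.25 -0.24] turn [0.01 0.32 0.06]
```

View pics/d_w.png

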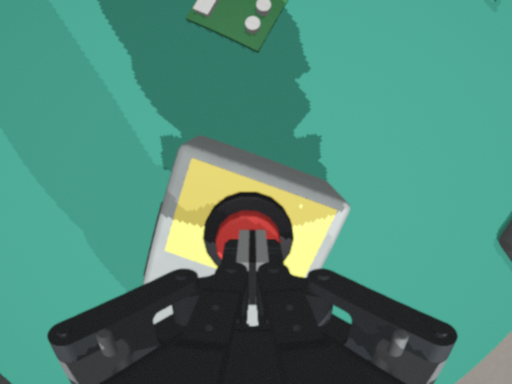

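>>> {"fn": "arm_command", "kwargs": {
  "rows": [0,0.2,0,0,0,0,-1,0,0.4,0,0,0,0,-1,0,0.5,0,0,0,0,-1,0,0.6,0,0,0,0,-1,0,0.6,0,0,0,0,-1]
}}

```text
time: 6.62
ee_pos: [0.509, -0.1283, 0.1485]
tcp_rot: [-90.1, -0.1, 40.3]
wrist_force: [-9.1, 3.6, 20.4]
opening: 0.0002
```

>>> {"fn": "arm_command", "kwargs": {
  "rows": [0,-3,0,0,0,0,-1,0,-6,0,0,-7,0,-1,17.3,-6,25.8,0,-118,0,1,17.3,-6,25.8,0,-118,0,1,17.3,-6,25.8,0,-118,0,1,17.3,-6,25.8,0,-118,0,1,17.3,-6,25.8,0,-118,0,1,17.3,-6,25.8,0,-118,0,1,17.3,-6,25.8,0,-118,0,1,17.3,-6,25.8,0,-118,0,1,17.3,-6,25.8,0,-118,0,1,17.3,-6,25.8,0,-118,0,1]
}}

```text
time: 7.62
ee_pos: [0.4735, 0.1818, 0.2059]
tcp_rot: [-90.1, 0.0, 119.5]
wrist_force: [0.3, -0.0, 0.3]
opening: 0.0854
```

```bash
python3 -c "
from h import *
goto((.474,.180,.20),158.5)
"
```

```text
t 7.62 pos [0.4735 0.1818 0.2059] rot [-9.0090e+01  1.0000e-02  1.1945e+02] q [21.  -1.8 -7.7 84.  -0.  -8.5] F [ 0.3 -0.   0.3] T [-0.02  0.04  0.03] op 0.0854
shift [-0.18  0.59  0.05] turn [  0.08 -39.05  -0.04]
```

>>> {"fn": "arm_command", "kwargs": {
  "rows": [0,0.3,0,0,-39,0,1,0,0.3,0,0,-39,0,1,0,0.3,0,0,-39,0,1,0,0.3,0,0,-39,0,1,0,0.3,0,0,-39,0,1,0,0.3,0,0,-39,0,1,0,0.3,0,0,-39,0,1]
}}

```text
time: 8.2
ee_pos: [0.474, 0.1802, 0.2029]
tcp_rot: [-90.1, 0.1, 158.1]
wrist_force: [-0.3, 0.5, 1.1]
opening: 0.0855
```

```bash
python3 -c "
from h import *
goto((.474,.180,.134),158.5)
c=grab('wrist','e_w')
crop(c,100,80,400,384,2,'e_wc')
"
```

```text
t 8.2 pos [0.474  0.1802 0.2029] rot [-9.0060e+01  7.0000e-02  1.5808e+02] q [ 20.8  -1.8  -8.   83.7  -0.  -47.3] F [-0.3  0.5  1.1] T [ 0.02  0.03 -0.01] op 0.0855
shift [-0.    6.89  0.02] turn [ 0.06 -0.42 -0.07]
```

View pics/e_wc.png

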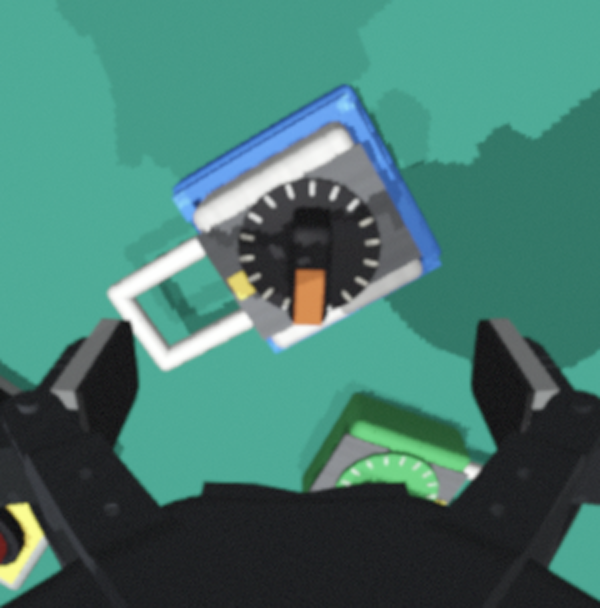

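```bash
python3 -c "
from h import *
c=load('e_w')
f=lambda u,v,h:print((u,v),fray(c,100+u/2,80+v/2,h).round(4))
f(310,245,.056); f(310,298,.086); f(312,216,.086);f(242,285,.052); f(310,323,.086)
"
```

```text
(310, 245) [0.4729 0.1806 0.056 ]
(310, 298) [0.4765 0.1889 0.086 ]
(312, 216) [0.4651 0.1622 0.086 ]
(242, 285) [0.505  0.1874 0.052 ]
(310, 323) [0.48   0.1978 0.086 ]
```

>>> {"fn": "arm_command", "kwargs": {
  "force": 30,
  "rows": [0,3.4,0,0,0,0,0.3,0,6.0,0,0,0,0,0,0,6.8,0,0,0,0,0,0,6.8,0,0,0,0,-0.5,0,6.8,0,0,0,0,-1,0,6.8,0,0,0,0,-1,0,6.8,0,0,0,0,-1,0,6.8,0,0,0,0,-1]
}}

```text
time: 8.92
ee_pos: [0.4742, 0.18, 0.1353]
tcp_rot: [-90.1, 0.1, 157.9]
wrist_force: [-3.5, -0.5, 5.9]
opening: 0.0133
```

```bash
python3 -c "
from h import *
goto((.474,.180,.134),98.5)
"
```

```text
t 8.92 pos [0.4742 0.18   0.1353] rot [-9.0070e+01  5.0000e-02  1.5792e+02] q [ 20.8  -0.8 -14.5  76.2   0.  -47.1] F [-3.5 -0.5  5.9] T [0.02 0.78 0.01] op 0.0133
shift [0.01 0.13 0.01] turn [ 9.000e-02  5.942e+01 -1.000e-02]
```

>>> {"fn": "arm_command", "kwargs": {
  "rows": [0,0,0,0,5,0,-1,0,0,0,0,10,0,-1,0,0,0,0,15,0,-1,0,0,0,0,20,0,-1,0,0,0,0,25,0,-1,0,0,0,0,30,0,-1,0,0,0,0,35,0,-1,0,0,0,0,40,0,-1,0,0,0,0,40,0,-1]
}}

```text
time: 9.67
ee_pos: [0.4734, 0.1807, 0.1354]
tcp_rot: [-90.1, -0.1, 117.7]
wrist_force: [-9.6, 4.6, 10.5]
opening: 0.0132
```

>>> {"fn": "arm_command", "kwargs": {
  "rows": [0,0,0,0,5,0,-1,0,0,0,0,5,0,-1]
}}

```text
time: 9.83
ee_pos: [0.4734, 0.1808, 0.1355]
tcp_rot: [-90.0, -0.2, 112.7]
wrist_force: [-10.4, 4.8, 9.3]
opening: 0.0133
```

```bash
python3 -c "
from h import *
goto((.474,.180,.134),98.5)
"
```

```text
t 9.83 pos [0.4734 0.1808 0.1355] rot [-90.05  -0.15 112.7 ] q [ 20.8  -0.8 -14.5  76.3   0.2  -1.9] F [-10.4   4.8   9.3] T [0.94 1.99 0.04] op 0.0133
shift [-0.1   0.15 -0.03] turn [ 0.03 14.2   0.16]
```

>>> {"fn": "arm_command", "kwargs": {
  "rows": [0,0,0,0,4,0,-1,0,0,0,0,4,0,-1]
}}

```text
time: 10.0
ee_pos: [0.4733, 0.1809, 0.1355]
tcp_rot: [-90.0, -0.2, 108.8]
wrist_force: [-10.4, 5.4, 9.5]
opening: 0.013
```

```bash
python3 -c "
from h import *
goto((.474,.180,.134),98.5)
"
```

```text
t 10.0 pos [0.4733 0.1809 0.1355] rot [-90.03  -0.17 108.76] q [ 20.8  -0.8 -14.5  76.3   0.2   2.1] F [-10.4   5.4   9.5] T [ 1.07  2.08 -0.02] op 0.013
shift [-0.11  0.15 -0.04] turn [ 0.02 10.26  0.17]
```

>>> {"fn": "arm_command", "kwargs": {
  "rows": [0,0,0,0,4,0,-1,0,0,0,0,4,0,-1]
}}

```text
time: 10.17
ee_pos: [0.4733, 0.1809, 0.1355]
tcp_rot: [-90.0, -0.2, 104.8]
wrist_force: [-10.3, 5.2, 9.7]
opening: 0.0134
```

```bash
python3 -c "
from h import *
goto((.474,.180,.134),98.5)
"
```

```text
t 10.17 pos [0.4733 0.1809 0.1355] rot [-90.02  -0.19 104.76] q [ 20.8  -0.8 -14.5  76.3   0.2   6.1] F [-10.3   5.2   9.7] T [ 1.21  2.18 -0.  ] op 0.0134
shift [-0.11  0.15 -0.05] turn [0.01 6.26 0.19]
```

>>> {"fn": "arm_command", "kwargs": {
  "rows": [0,0,0,0,4,0,-1,0,0,0,0,4,0,-1]
}}

```text
time: 10.33
ee_pos: [0.4732, 0.181, 0.1355]
tcp_rot: [-90.0, -0.2, 100.8]
wrist_force: [-10.5, 6.2, 9.7]
opening: 0.0133
```

```bash
python3 -c "
from h import *
goto((.474,.180,.134),98.5)
"
```

```text
t 10.33 pos [0.4732 0.181  0.1355] rot [-90.    -0.19 100.77] q [ 20.9  -0.8 -14.5  76.3   0.2  10.1] F [-10.5   6.2   9.7] T [ 1.2   2.25 -0.1 ] op 0.0133
shift [-0.11  0.15 -0.06] turn [-0.01  2.27  0.19]
```

>>> {"fn": "arm_command", "kwargs": {
  "rows": [0,0,0,0,3,0,-1,0,0,0,0,3,0,-1]
}}

```text
time: 10.5
ee_pos: [0.4732, 0.1811, 0.1355]
tcp_rot: [-90.0, -0.2, 97.8]
wrist_force: [-10.5, 6.2, 9.7]
opening: 0.0132
```

```bash
python3 -c "
from h import *
goto((.474,.180,.134),98.5)
"
```

```text
t 10.5 pos [0.4732 0.1811 0.1355] rot [-89.99  -0.21  97.83] q [ 20.9  -0.8 -14.5  76.3   0.2  13. ] F [-10.5   6.2   9.7] T [1.31 2.22 0.05] op 0.0132
shift [-0.12  0.15 -0.07] turn [-0.01 -0.67  0.21]
```

>>> {"fn": "arm_command", "kwargs": {
  "rows": [0,0,0,0,3,0,-1,0,0,0,0,3,0,-1]
}}

```text
time: 10.67
ee_pos: [0.4732, 0.1811, 0.1355]
tcp_rot: [-90.0, -0.2, 94.8]
wrist_force: [-10.8, 7.6, 10.9]
opening: 0.0135
```

```bash
python3 -c "
from h import *
goto((.474,.180,.134),98.5)
c=grab('wrist','f_w')
crop(c,100,80,400,384,2,'f_wc')
c=grab('scene','f_s')
crop(c,290,190,380,270,8,'f_sc')
"
```

```text
t 10.67 pos [0.4732 0.1811 0.1355] rot [-89.98  -0.21  94.83] q [ 20.9  -0.8 -14.5  76.3   0.2  16. ] F [-10.8   7.6  10.9] T [1.48 2.29 0.02] op 0.0135
shift [-0.12  0.15 -0.07] turn [-0.01 -3.67  0.21]
```

View pics/f_wc.png

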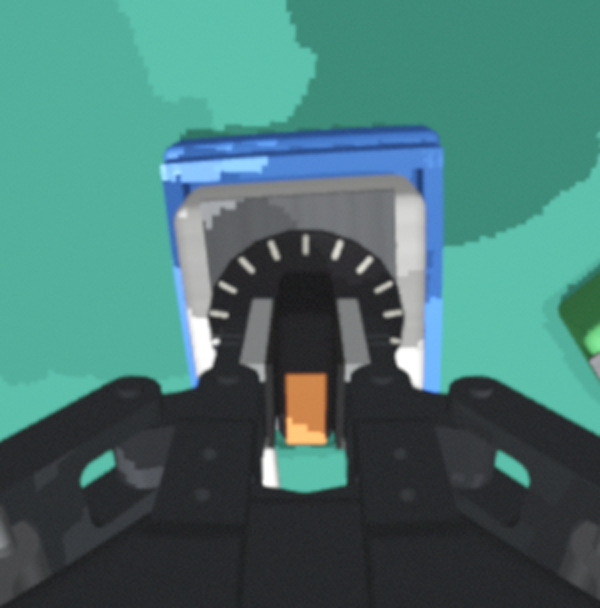

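View pics/f_sc.png

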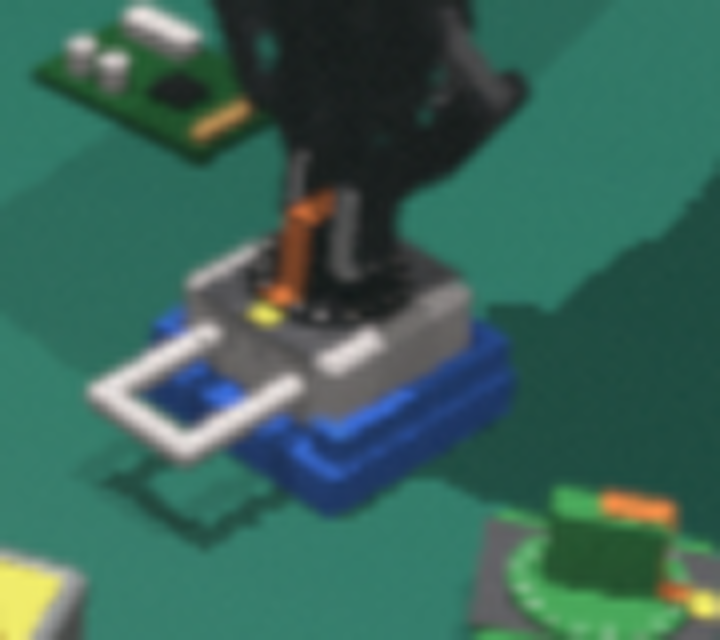

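>>> {"fn": "arm_command", "kwargs": {
  "rows": [0,0,0,0,-3.7,0,-1,0,0,0,0,-3.7,0,0,0,0,0,0,-3.7,0,0.3,0,0,0,0,-3.7,0,0.6,0,-4,0,0,-3.7,0,1,0,-6,0,0,-3.7,0,1,0,-6,0,0,-3.7,0,1]
}}

```text
time: 11.35
ee_pos: [0.4755, 0.1802, 0.1986]
tcp_rot: [-90.4, -0.1, 98.6]
wrist_force: [0.1, -0.0, -0.1]
opening: 0.0837
```

```bash
python3 -c "
from h import *
goto((.5396,.1898,.089),98.5)
c=grab('wrist','g_w')
crop(c,100,80,400,384,2,'g_wc')
c=grab('scene','g_s')
crop(c,290,190,380,270,8,'g_sc')
"
```

```text
t 11.35 pos [0.4755 0.1802 0.1986] rot [-9.038e+01 -6.000e-02  9.856e+01] q [20.8 -1.8 -8.5 82.9 -0.  12.2] F [ 0.1 -0.  -0.1] T [-0.04 -0.04 -0.02] op 0.0837
shift [-0.02 11.   -6.41] turn [0.38 0.06 0.06]
```

View pics/g_wc.png

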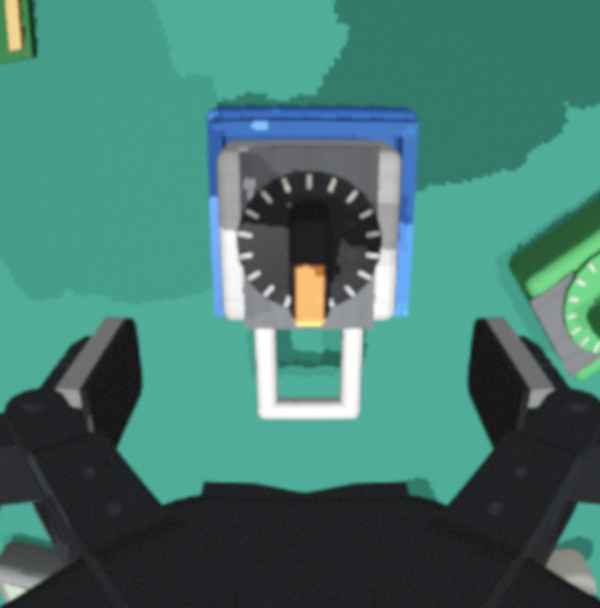

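View pics/g_sc.png

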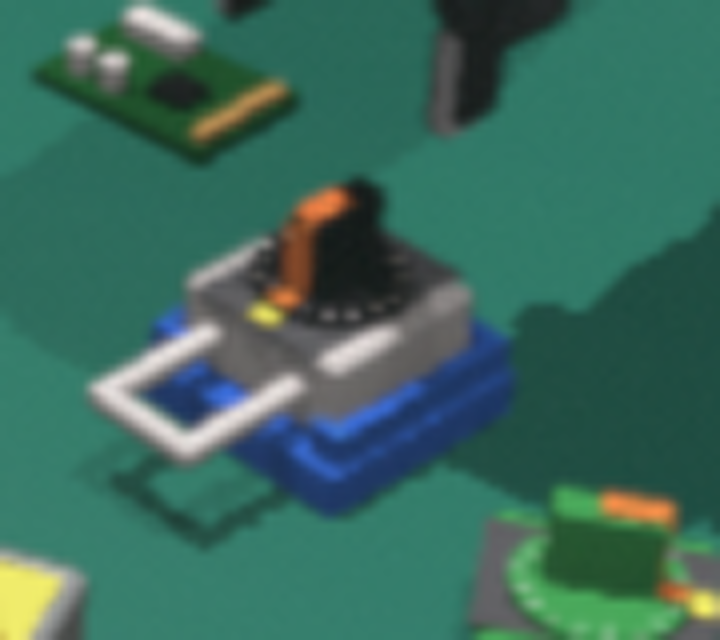

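>>> {"fn": "arm_command", "kwargs": {
  "force": 40,
  "rows": [0,1,-3.5,0,0,0,1,0,4,-6.4,0,0,0,0.9,0,8,-6.4,0,0,0,0.9,0,10.5,-6.4,0,0,0,0.8,0,10.9,-6.4,0,0,0,0.6,0,10.9,-6.4,0,0,0,0,0,10.9,-6.4,0,0,0,-0.5,0,10.9,-6.4,0,0,0,-0.5,0,10.9,-6.4,0,0,0,-0.5]
}}

```text
time: 12.2
ee_pos: [0.5371, 0.1903, 0.0864]
tcp_rot: [-90.1, -0.1, 98.7]
wrist_force: [-1.6, 4.7, -7.5]
opening: 0.0458
```

```bash
python3 -c "
from h import *
goto((.5396,.1898,.089),98.5)
c=grab('wrist','h_w')
crop(c,100,80,400,384,2,'h_wc')
"
```

```text
t 12.2 pos [0.5371 0.1903 0.0864] rot [-90.07  -0.11  98.69] q [19.5  9.1 -9.6 71.3  0.1 10.8] F [-1.6  4.7 -7.5] T [0.81 0.27 0.15] op 0.0458
shift [-0.09 -0.26 -0.23] turn [0.07 0.19 0.11]
```

View pics/h_wc.png

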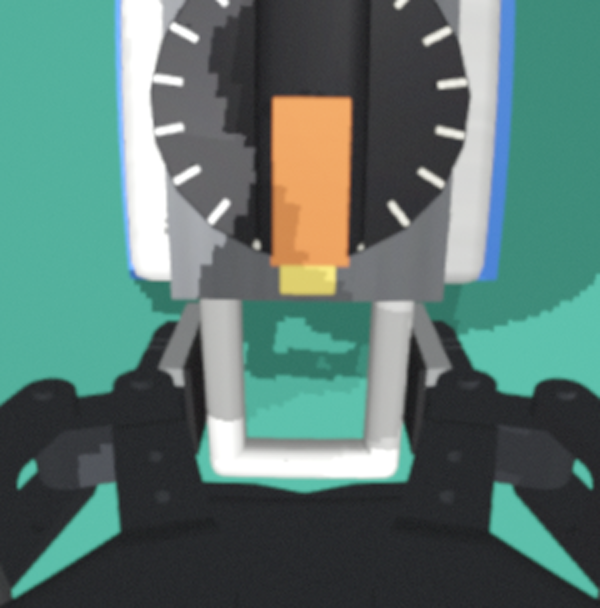

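>>> {"fn": "arm_command", "kwargs": {
  "rows": [0,0,-0.3,0,0,0,-0.5,0,0,-0.6,0,0,0,-0.5,0,0,-0.9,0,0,0,-0.5,0,0,-1.2,0,0,0,-0.5]
}}

```text
time: 12.58
ee_pos: [0.5492, 0.192, 0.0865]
tcp_rot: [-90.1, -0.1, 98.7]
wrist_force: [-2.6, 4.2, -4.4]
opening: 0.0463
```

>>> {"fn": "arm_command", "kwargs": {
  "rows": [0,0,-0.3,0,0,0,-0.5,0,0,-0.6,0,0,0,-0.5,0,0,-0.9,0,0,0,-0.5,0,0,-1.2,0,0,0,-0.5,0,0,-1.2,0,0,0,-0.5]
}}

```text
time: 13.0
ee_pos: [0.5606, 0.1936, 0.0861]
tcp_rot: [-90.0, -0.1, 98.7]
wrist_force: [-7.1, 4.2, -1.5]
opening: 0.0464
```

>>> {"fn": "arm_command", "kwargs": {
  "rows": [0,0,-0.2,0,0,0,-0.5,0,0,-0.4,0,0,0,-0.5,0,0,-0.4,0,0,0,-0.5]
}}

```text
time: 13.25
ee_pos: [0.5616, 0.1939, 0.0849]
tcp_rot: [-89.6, -0.1, 98.7]
wrist_force: [-20.7, 2.1, 2.1]
opening: 0.0462
```

```bash
python3 -c "
from h import *
goto((.5396,.1898,.089),98.5)
c=grab('wrist','i_w')
crop(c,100,80,400,384,2,'i_wc')
"
```

```text
t 13.25 pos [0.5616 0.1939 0.0849] rot [-8.956e+01 -8.000e-02  9.871e+01] q [19.  12.7 -5.5 72.2  0.2 10.3] F [-20.7   2.1   2.1] T [0.51 4.09 0.17] op 0.0462
shift [-0.07 -0.39  2.24] turn [-0.44  0.21  0.08]
```

View pics/i_wc.png

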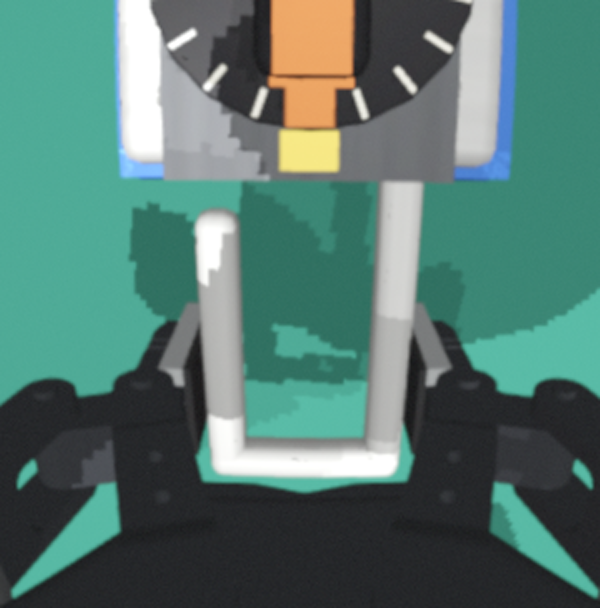

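>>> {"fn": "arm_command", "kwargs": {
  "rows": [0,0,0.3,0,0,0,-0.5,0,0,0.3,0,0,0,0,0,0,0.3,0,0,0,0.3,0,0,0.3,0,0,0,0.6,0,-3,0.3,0,0,0,0.8,0,-7,0.3,0,0,0,1,0,-11,0.3,0,0,0,1,0,-11,4.5,0,0,0,1,0,-11,8.9,0,0,0,1,0,-11,8.9,0,0,0,1,0,-11,8.9,0,0,0,1]
}}

```text
time: 14.22
ee_pos: [0.4758, 0.18, 0.1966]
tcp_rot: [-90.2, -0.0, 98.6]
wrist_force: [0.7, 0.2, 0.5]
opening: 0.0852
```

```bash
python3 -c "
from h import *
goto((.4755,.1805,.134),98.5)
c=grab('wrist','j_w')
crop(c,100,80,400,384,2,'j_wc')
c=grab('scene','j_s')
crop(c,270,190,380,270,7,'j_sc')
"
```

```text
t 14.22 pos [0.4758 0.18   0.1966] rot [-9.017e+01 -1.000e-02  9.865e+01] q [20.7 -1.6 -8.5 82.9 -0.  12.1] F [0.7 0.2 0.5] T [ 0. -0.  0.] op 0.0852
shift [0.06 6.26 0.04] turn [0.17 0.15 0.01]
```

View pics/j_wc.png

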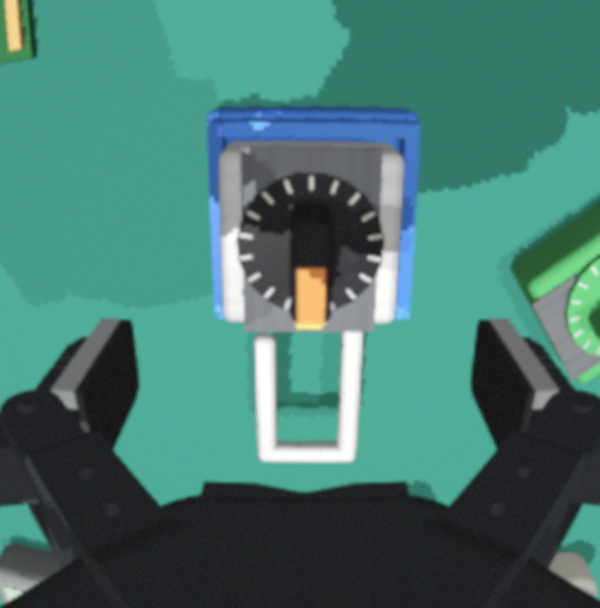

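View pics/j_sc.png

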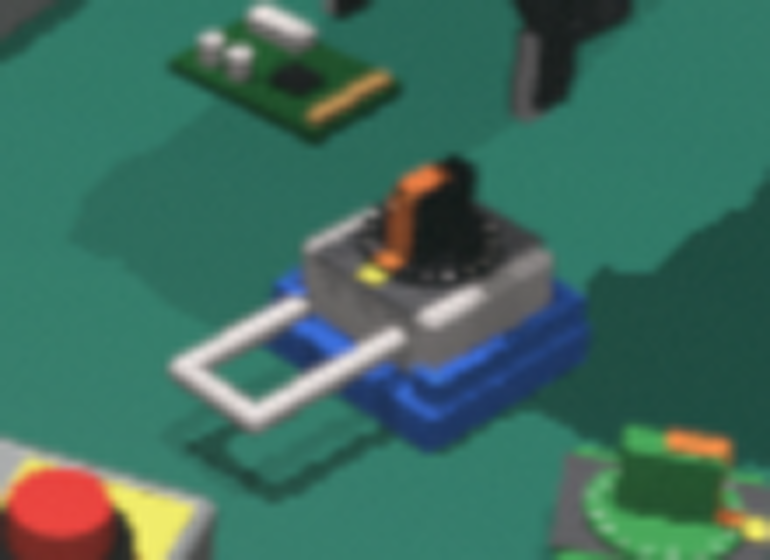

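>>> {"fn": "arm_command", "kwargs": {
  "force": 80,
  "rows": [0.15,3.4,0,0,0,0,0.4,0.15,5.8,0,0,0,0,0,0.15,6.4,0,0,0,0,0,0.15,6.4,0,0,0,0,-0.5,0.15,6.4,0,0,0,0,-1,0.15,6.4,0,0,0,0,-1,0.15,6.4,0,0,0,0,-1,0.15,6.4,0,0,0,0,-1,0.15,6.4,0,0,0,0,-1]
}}

```text
time: 15.07
ee_pos: [0.4775, 0.1822, 0.1326]
tcp_rot: [-90.2, -0.0, 98.6]
wrist_force: [1.3, 2.0, 6.5]
opening: 0.0127
```

>>> {"fn": "arm_command", "kwargs": {
  "rows": [0,-0.3,0,0,0,0,-1,0,-0.7,0,0,0,0,-1,0,-1.2,0,0,0,0,-1,0,-2,0,0,0,0,-1,0,-3,0,0,0,0,-1,0,-4,0,0,0,0,-1,0,-5,0,0,0,0,-1,0,-6,0,0,0,0,-1,0,-6,0,0,0,0,-1]
}}

```text
time: 15.82
ee_pos: [0.4774, 0.182, 0.1936]
tcp_rot: [-90.2, -0.0, 98.6]
wrist_force: [0.9, 0.1, -3.8]
opening: 0.0125
```

```bash
python3 -c "
from h import *
goto((.4755,.1805,.134),98.5)
c=grab('scene','k_s')
crop(c,240,140,400,260,5,'k_sc')
c=grab('wrist','k_w')
"
```

```text
t 15.82 pos [0.4774 0.182  0.1936] rot [-9.020e+01 -4.000e-02  9.863e+01] q [20.9 -1.3 -8.6 82.5 -0.  12.2] F [ 0.9  0.1 -3.8] T [-0.   -0.   -0.07] op 0.0125
shift [-0.13  5.96  0.23] turn [0.2  0.13 0.04]
```

View pics/k_sc.png

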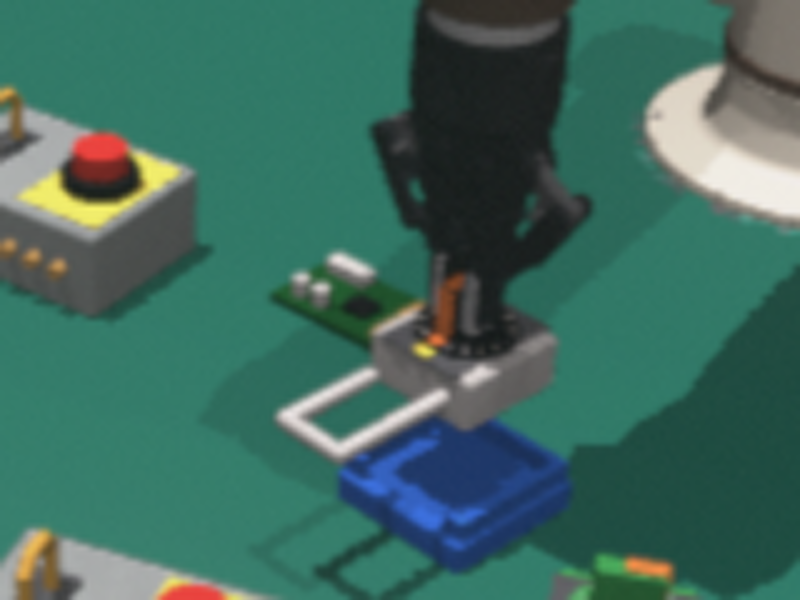

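View pics/k_w.png

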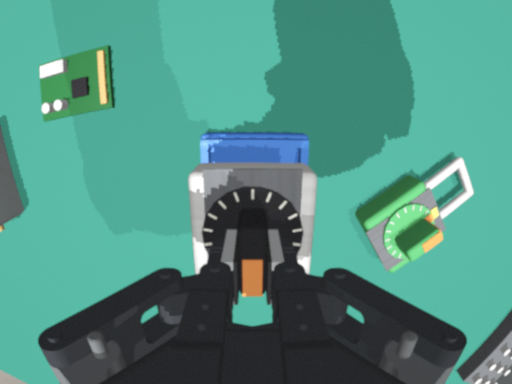

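>>> {"fn": "arm_command", "kwargs": {
  "rows": [0,-2,0,0,0,0,-1,-0.5,-5,0.1,0,0,0,-1,-1.5,-8,0.35,0,0,0,-1,-3,-9.8,0.7,0,0,0,-1,-5,-10.3,1.15,0,0,0,-1,-7.2,-10.3,1.65,0,0,0,-1,-9.5,-10.3,2.2,0,0,0,-1,-12,-10.3,2.75,0,0,0,-1,-14.5,-10.3,3.35,0,0,0,-1,-17,-10.3,3.9,0,0,0,-1,-19.5,-10.3,4.5,0,0,0,-1,-22,-10.3,5.05,0,0,0,-1]
}}

```text
time: 16.92
ee_pos: [0.4592, -0.0445, 0.2932]
tcp_rot: [-89.9, -0.0, 98.6]
wrist_force: [0.7, 0.4, -4.3]
opening: 0.0125
```

>>> {"fn": "arm_command", "kwargs": {
  "rows": [-2.5,0,0.58,0,0,0,-1,-5,0,1.15,0,0,0,-1,-7.5,0,1.73,0,0,0,-1,-9.8,0,2.26,0,0,0,-1,-12,0,2.77,0,0,0,-1,-13.8,0,3.18,0,0,0,-1,-15.3,0,3.53,0,0,0,-1,-16.3,0,3.76,0,0,0,-1,-17,0,3.92,0,0,0,-1,-17.4,0,4,0,0,0,-1,-17.4,0,4,0,0,0,-1,-17.4,0,4,0,0,0,-1]
}}

```text
time: 17.92
ee_pos: [0.4464, -0.221, 0.2937]
tcp_rot: [-90.0, -0.0, 98.6]
wrist_force: [0.3, -0.1, -4.2]
opening: 0.0125
```

```bash
python3 -c "
from h import *
goto((.4466,-.2213,.2966),98.5)
c=grab('scene','l_s')
crop(c,180,80,320,220,4,'l_sc')
c=grab('top','l_t'); crop(c,270,160,390,260,6,'l_tc')
c=grab('wrist','l_w')
"
```

```text
t 17.92 pos [ 0.4464 -0.221   0.2937] rot [-9.000e+01 -2.000e-02  9.865e+01] q [-26.3  -2.3   1.5  93.8   0.  -35. ] F [ 0.3 -0.1 -4.2] T [-0.02  0.05  0.01] op 0.0125
shift [-0.04 -0.29 -0.02] turn [-0.    0.15  0.02]
```

View pics/l_sc.png

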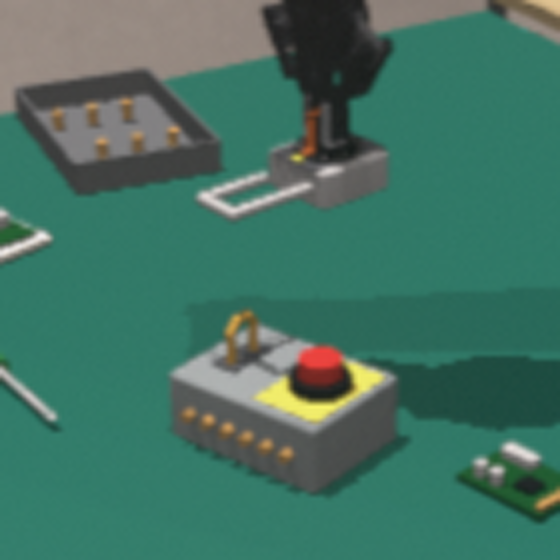

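View pics/l_tc.png

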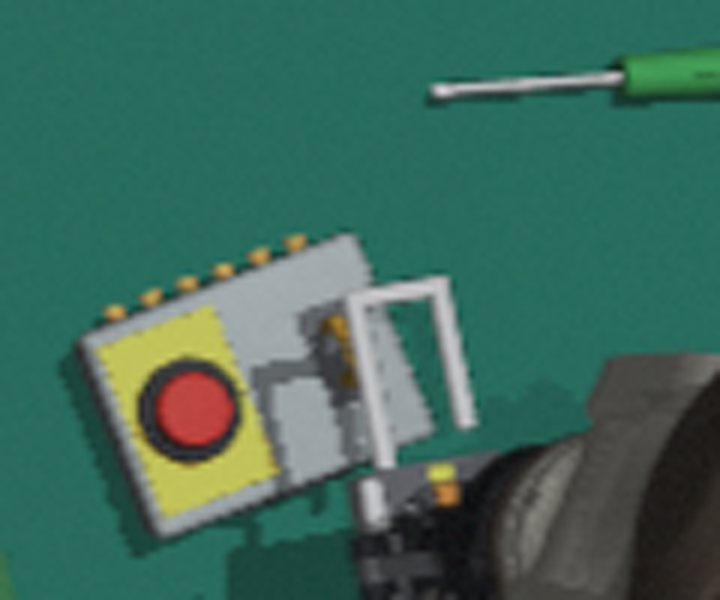

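View pics/l_w.png

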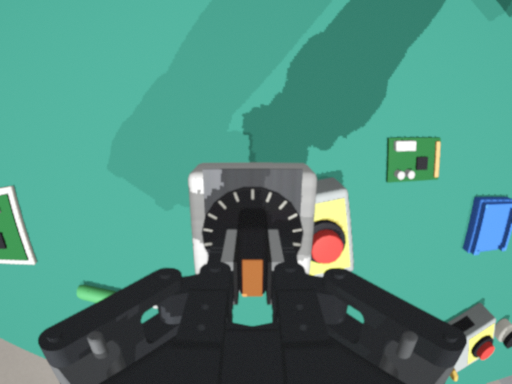

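```bash
python3 -c "
from h import *
c=load('l_t');W=cloud(c);px=c['pixels'].astype(int)
m=(W[...,2]>.17)&(W[...,2]<.23)&(W[...,0]>.48)&(W[...,0]<.65)&(W[...,1]>-.27)&(W[...,1]<-.14)
v,u=np.nonzero(m); k=(v<238)&(u<352)
P=W[v[k],u[k]]; print(len(P),cv2.minAreaRect(P[:,:2].astype(np.float32)*1000),np.median(P[:,2]))
for u,v in ((337,214),(331,233.5),(348,231)): print(ray(c,u,v,.2015).round(4))
# far corners -> outer end mid
for p in ((.5356,-.2078,.2),(.5356,-.2078,.1)): print((proj(c,np.array(p))-[270,160])*6)
print(270+445/6)
for u,v in ((345/6,295/6),(448/6,282/6),(385/6,465/6),(470/6,428/6)): print(ray(c,270+u,160+v,.2015).round(4))
"
```

```text
253 ((517.8458862304688, -211.52557373046875), (81.28048706054688, 47.399959564208984), 7.631457328796387) 0.2015324672743133
[ 0.5384 -0.2087  0.2015]
[ 0.4879 -0.1907  0.2015]
[ 0.4937 -0.2354  0.2015]
[399.46662167 330.69376069]
[351.88398604 345.24559387]
344.1666666666667
[ 0.5514 -0.1843  0.2015]
[ 0.5565 -0.2298  0.2015]
[ 0.4774 -0.1985  0.2015]
[ 0.4928 -0.2362  0.2015]
```

>>> {"fn": "arm_command", "kwargs": {
  "rows": [0.15,-0.15,-0.1,0,0,0,-1,0.15,-0.3,-0.2,0,0,0,-1,0.15,-0.3,-0.2,0,0,0,-1,0.15,-0.3,-0.2,0,0,0,-1,0.15,-0.3,-0.2,0,0,0,-1,0.15,-0.3,-0.2,0,0,0,-1,0.15,-0.3,-0.2,0,0,0,-1,0.15,-0.3,-0.2,0,0,0,-1]
}}

```text
time: 18.73
ee_pos: [0.448, -0.2196, 0.2968]
tcp_rot: [-90.0, -0.0, 98.6]
wrist_force: [0.0, -0.7, -4.6]
opening: 0.0126
```

```bash
python3 -c "
from h import *
goto((.4466,-.2213,.2966),98.5)
print(sensors.get_obs()['qd'].round(2))
c=grab('top','m_t');W=cloud(c)
m=(W[...,2]>.17)&(W[...,2]<.23)&(W[...,0]>.48)&(W[...,0]<.65)&(W[...,1]>-.27)&(W[...,1]<-.14)
v,u=np.nonzero(m); k=(v<238)&(u<352)
P=W[v[k],u[k]]; print(len(P),cv2.minAreaRect(P[:,:2].astype(np.float32)*1000),np.median(P[:,2]))
crop(c,230,100,430,260,4,'m_tc')
print(bot.job_done())
"
```

```text
t 18.73 pos [ 0.448  -0.2196  0.2968] rot [-90.    -0.    98.63] q [-26.1  -2.2   2.   94.2   0.  -34.7] F [ 0.  -0.7 -4.6] T [-0.03  0.04 -0.01] op 0.0126
shift [-0.15  0.02  0.16] turn [-0.    0.13  0.  ]
[-0.08  0.04  0.01 -0.02 -0.    0.01]
258 ((518.7106323242188, -210.8155975341797), (82.4951400756836, 47.589908599853516), 7.8086066246032715) 0.20483639771694073
the job is handed in; nothing more can be done
None
```

View pics/m_tc.png

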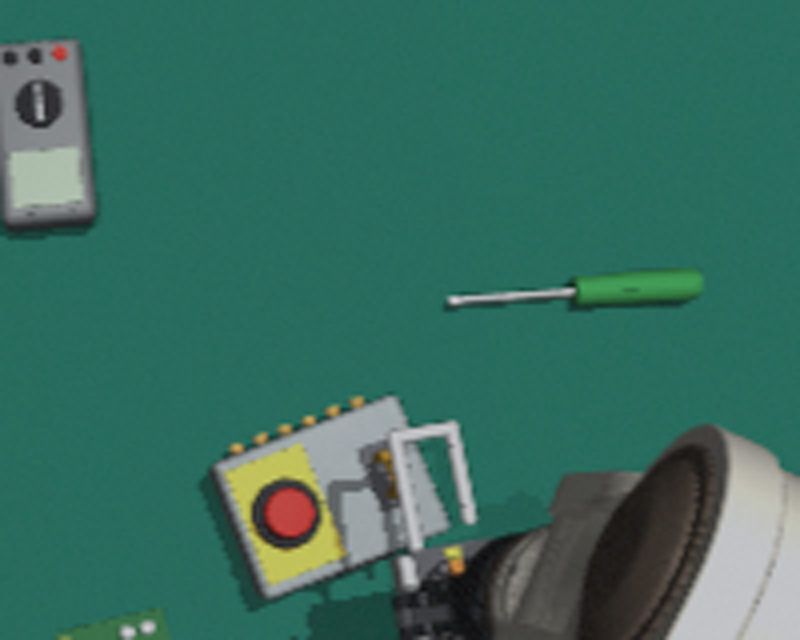

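The job is done and handed in at 18.7 s of the 64 s allowed. There is no verdict back.

- **Plunger:** I pushed the red plunger on the rightmost isolator down until it bottomed. The fingertips stood at about 75.5 mm, against 76 mm for fully down. The wrist read 20 N, where the spring alone needs 9 N.
- **Dial:** I turned the steel lock's dial about 60° clockwise. The torque was noisy, so the clicks were only faintly felt. It changed sign close to the mark, and after release the pictures showed the pointer on the yellow mark.
- **Shackle:** It came out about 24 mm to a firm stop, with about 21 N of pull at the end. One leg showed free in the picture.
- **Carry:** I lifted the lock by its dial grip (about 4 N) and carried it level to the isolator.
- **Final check:** The arm was still and the lock was held clear of everything. The top camera put the loop about 3 mm from the hasp eye sideways and about 10 cm above it. The meter and screwdriver look undisturbed, and the arm never went near the board or pot.

**Camera disagreement:** the scene camera's positions differed from the top camera's by about 8 mm in y. I trusted the top and wrist cameras, which agreed with each other to within about 4 mm.

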